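Clear the view, scan the teal bead bin's label and dock the scanner

ROBOT

A 6-joint arm with a two-finger parallel gripper is mounted at the origin on the work surface. World frame = base frame: x ahead of the robot, y to its left, z up, the work surface at z = 0. Lengths are in m, angles in rad, forces in N, time in s.
With the tool pointing down it reaches from about 0.3 to 0.775 m from the base axis. Payload 14.6 kg.
Tool frame: the origin (TCP) lies midway between the tips of the shut fingers; the grasp point (between the pads) lies 19 mm behind it (tcp_to_grasp is the distance from the TCP to the grasp point, in m); z points along the fingers, y is the line along which they close (so a half turn about z gives the same grasp; the last joint's range is limited). The gripper opens to 94 mm and grips with 3 to 60 N. Pads are 16 mm wide; open, the fingers measure 119 mm over their backs; the gripper's body (75 mm by 177 mm) begins 78 mm behind the grasp point.
Start: joints at [1.241, 0.3, 1.521, -0, 1.321, -0.067], TCP at [0.143, 0.531, 0.205] pointing down, gripper open.
Joint ranges: [-3.03, 3.03], [-0.79, 2.21], [0.23, 2.52], [-1.04, 4.18], [0, 3.07], [-2.55, 2.55]. Speed limits (rad/s): [2.22, 2.22, 2.57, 3.14, 3.14, 3.14].

INTERFACE

Orientations are given as [roll, pitch, yaw] about the fixed x, y, z axes, in that order (R = Rz(yaw) Ry(pitch) Rx(roll)).
In Python, from station import * gives the robot as it stands.
- The arm moves only by the tool send_rows, never from a script. Its argument "motion" is a list of rows, each a list of 3 entries, a list of its own where there are three numbers: the shift along the tool's x, y, z in units of 0.03 m (1.0 is 0.03 m), then the turn, a rotation vector about the tool's x, y, z in units of 0.12 rad (1.0 is 0.12 rad), then the opening, from -1 (shut) to 1 (fully open). In form: [[[x, y, z], [rx, ry, rz], grip], ...]. A call has 1 to 12 rows; each row shifts and turns the commanded pose from where the row before left it, along the tool's axes as they then stand; what a row does not reach is not made up. A row lasts 1/10 s, in which the tool goes at most 50 mm and 8.59 degrees, less where a joint would pass 70% of its speed; a pose out of reach is approached as far as the arm can. A call with a number of a shift or a turn outside -1 to 1 is refused whole. A call with a gripper value outside its range is refused whole. The fingers move at their own pace and stop on an object; "squeeze" is the grip in N (left out, the last holds). Time passes only in rows, so rows that do not move let the fingers close. It gives the time, the measured TCP pose, the force, the opening and the grip force at its end, in the units of the state.
- get_obs(): the state, without advancing time (a new reading comes with each control period).
- camera(name): name is "scene" or "side" or "wrist"; returns a dict with "pixels" (420x560x3 uint8, red, green, blue), "depth" (420x560 float32, m along the optical axis (not along the pixel's ray), 0 where there is no reading), "fx", "fy", "cx", "cy" (pixels), "rvec" (rotation vector, rad) and "tvec" (3), from world to camera coordinates, as OpenCV has them. Camera axes: x right, y down, z forward; pixel columns grow to the right and rows downward; lengths in m; the calibration is good to about 2 mm. A picture is of the moment at which its call begins.
- hand_in(): hands the job in; it is judged then, once.
The state is a dict: "time_s": time; "qpos": joint angles; "joint_vel": joint speeds; "tau": joint torques, N m; "ee_pos": TCP position; "eef_rot": TCP orientation; "force": force on the tool from outside, world axes, zero at the start; "moment": the same for the moment, N m; "grip_width": finger opening in m; "grip_force": force on a finger pad.
Only numpy, scipy, OpenCV 4.12 (cv2) and the standard library are available. Lean on these libraries where they do the work, as an engineer would, in place of code of your own. Each camera call takes 0.05 s, during which the arm holds its last target. There are 200 camera calls.

TASK

Without lifting or tipping it, slide the purple bead jar sideways until no part of it is in front of the teal bin's barcode label. Then pick up the hand scanner, aim its red window squarely at the middle of that label from about 8 cm away and hold it steady there for at least one second, and finally slide the scanner window-first into the blue charging dock until it is fully home, and let go. Leave the other tubs and the thread spool where they stand.

Things in the scene. Friction and masses are not known exactly. Their poses are not given: they have to be found in the camera images.
- teal_label: white barcode label, 52 mm wide (y) x 36 mm high (z), on the leaning teal front of the teal bin; origin at the label's centre, 60 mm above the table. Its x axis points INTO the face (the way a scanner must look), sloping down 0.35 rad below level; y is level, z runs up the leaning face. It never moves during the work.
- teal_bin: fixed bead bin with teal front: 115 mm wide (y), about 120 mm deep, 115 mm high; the origin is on the table, its front faces its -x, the label's centre is at (-35, 0, 60) mm in its frame; the front's foot is at x = -55 mm, its back at x = 65 mm. One of three such bins in a row.
- coral_bin: fixed bin of the same shape with coral red front (bystander, an obstacle)
- amber_bin: fixed bin of the same shape with amber yellow front (bystander, an obstacle)
- bead_jar: loose round jar, purple beads, white lid, 60 mm diameter, 80 mm high, about 0.15 kg; stands in front of the teal label, its axis about 70 mm before the label; origin at the centre of its underside, z up. Push it low (under 40 mm high) so that it slides and does not tip.
- glass_tub: loose bystander: round tub, dark red beads, white lid, 44 mm diameter, 55 mm high; stands beside the bead jar, about 100 mm from the teal bin's centre line, on one side or the other; origin at the centre of its underside. The jar's other side is free (only a flat paper card lies there, it can be slid over).
- seed_tub: loose bystander: round tub with grey-beige beads, white lid, 44 mm diameter, 40 mm high, beside the dock; origin at the centre of its underside
- spool: loose bystander: blue thread spool, standing, 36 mm diameter, 40 mm high, beside the front part of the scanner; origin at the centre of its underside
- scanner: flat hand scanner, grey with black front part, 160 mm long (x) x 40 wide (y) x 18 thick (z), about 0.15 kg, lies flat, orange button up; origin at the centre of its underside; x points along the beam, out of the red window in its +x end; z up. Grip it across its width at or just behind mid-length (the balance point): the front 70 mm goes into the dock.
- scanner_eye (a point): the middle of the scanner's red window: 80 mm ahead of the scanner's origin and 9 mm above its underside; same axes as the scanner
- dock: fixed blue charging dock; origin on the table under the middle of the slot's mouth, x points level into the slot. Slot 46 mm wide, 24 high, floor 8 mm above the table, 68 mm deep from mouth (x=0) to end stop; housing 75 long, 62 wide, 38 high. A grey tongue 26 mm wide, level with the slot floor, carries the scanner from x=-90 mm to the mouth.
- bead_board: fixed bamboo bead board, 170 (x) x 120 (y) x 10 mm, between scanner and dock; origin at the centre of its underside
There are look-alikes about, which are no part of the job. Of the things shaped like the scanner, the grey one is meant.

How it is judged:
By the outcome, as a careful person would: the job done as asked, in the order asked, and still so for the second after the job is handed in, with the robot touching nothing.
It also fails if it takes over 64 s, if anything falls off the work surface, if the arm or the gripper's body presses on something with over 40 N, if the wrist force passes 120 N, or if a joint passes its speed limit or range.

## Working session

There is one attempt and no reset: what is moved stays moved. The work goes in short steps, Python scripts to look and compute and a tool call to move; the robot and the scene stay as the last step left them, time stands still between calls to the robot, and variables do not carry over. Pictures are saved under pics/ and viewed, at most 13 in all, crops included, and the job is handed in when it is done.

Besides the shell and the picture viewer there is one more tool, called after "Emit:" as name(argument=value, ...) on one line, values as JSON. send_rows: Moves the arm, as the interface text tells. Its arguments: {"type":"object","properties":{"motion":{"type":"array"},"squeeze":{"type":"number"}},"required":["motion"]}

```bash
mkdir -p pics; ls
cat > h.py <<'E'
from station import *
import numpy as np, cv2
from scipy.spatial.transform import Rotation as Ro
def cam(n):
    c=camera(n); c['R']=cv2.Rodrigues(np.array(c['rvec'],float))[0]; c['t']=np.array(c['tvec'],float).ravel(); return c
def save(c,n): cv2.imwrite(f'pics/{n}.png',c['pixels'][:,:,::-1])
def cloud(c):
    d=c['depth']; v,u=np.mgrid[:d.shape[0],:d.shape[1]]
    P=np.stack([(u-c['cx'])/c['fx']*d,(v-c['cy'])/c['fy']*d,d],-1)
    W=(P-c['t'])@c['R']; W[d==0]=np.nan; return W
def ray(c,u,v,z):
    o=-c['R'].T@c['t']; d=c['R'].T@np.array([(u-c['cx'])/c['fx'],(v-c['cy'])/c['fy'],1]); return o+d*(z-o[2])/d[2]
def proj(c,p):
    q=c['R']@np.array(p)+c['t']; return c['fx']*q[0]/q[2]+c['cx'],c['fy']*q[1]/q[2]+c['cy']
E
python3 - <<'E'
from h import *
for n in ['scene','side']:
    c=cam(n); save(c,n); np.savez(f'{n}.npz',**c); print(n,-c['R'].T@c['t'])
print(get_obs())
E
```

```text
pics
scene [1.25004512 0.19649423 0.79129397]
side [ 0.45363519 -0.74443806  0.71654723]
{'time_s': 0.1, 'qpos': array([ 1.24138095e+00,  3.00352474e-01,  1.52152656e+00, -2.62465793e-05,
        1.32070914e+00, -6.65689898e-02]), 'joint_vel': array([-1.99622572e-03,  3.34236109e-05, -2.38309566e-03, -1.24591776e-04,
        7.96957273e-05, -1.46767164e-03]), 'tau': array([ 3.76363823e-03, -5.32637179e+01, -3.53291559e+01,  7.10628228e-02,
        2.34658172e-02, -5.48757200e-06]), 'ee_pos': array([0.14282143, 0.53088297, 0.20497447]), 'eef_rot': array([-3.14059765e+00, -4.08540520e-05,  2.87875276e+00]), 'force': array([-0.33454508,  0.06904115,  0.55495045]), 'moment': array([-0.02175817, -0.02757531, -0.02397715]), 'grip_force': 0.0, 'grip_width': 0.09368211438564222}
```

View pics/scene.png

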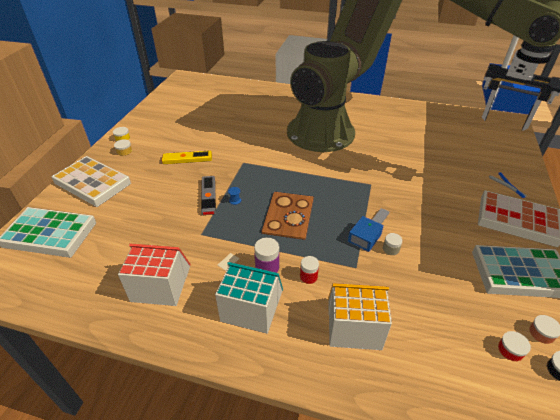

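View pics/side.png

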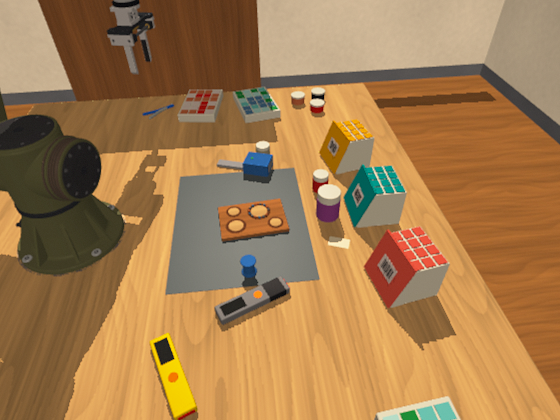

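The scene view shows the jar at (267,255), teal bin (250,295), red tub (310,270), grey scanner (208,195), spool (235,196), dock (367,233) and seed tub (393,243). The side view shows the scanner at (253,300), its black front toward the upper right, the dock at (258,164) with its tongue to the left, and the jar at (328,203).

```bash
cat > m.py <<'E'
from h import *
def load(n):
    c=dict(np.load(f'{n}.npz'))
    for k in('fx','fy','cx','cy'): c[k]=float(c[k])
    return c
W={}
def pts(n,box,h=None,s=(0,255),v=(0,255),z=(-1,1)):
    c=load(n); w=W.setdefault(n,cloud(c)); hsv=cv2.cvtColor(c['pixels'],cv2.COLOR_RGB2HSV)
    m=np.zeros(hsv.shape[:2],bool); x0,y0,x1,y1=box; m[y0:y1,x0:x1]=1
    if h: m&=(hsv[...,0]>=h[0])&(hsv[...,0]<=h[1])
    m&=(hsv[...,1]>=s[0])&(hsv[...,1]<=s[1])&(hsv[...,2]>=v[0])&(hsv[...,2]<=v[1])
    m&=(w[...,2]>=z[0])&(w[...,2]<=z[1])
    return w[m]
def rect(n,p):
    if len(p)<5: print(n,len(p));return
    (c,wh,a)=cv2.minAreaRect((p[:,:2]*1000).astype(np.float32)); print(n,len(p),'c',np.round(c,1),'wh',np.round(wh,1),'a',round(a,1),'z',np.round(np.percentile(p[:,2],[2,50,98])*1000,1))
def circ(n,p):
    (c,r)=cv2.minEnclosingCircle((p[:,:2]*1000).astype(np.float32)); print(n,len(p),'c',np.round(c,1),'r',round(r,1),'med',np.round(np.median(p,0)*1000,1))
E
python3 - <<'E'
from m import *
for n,b in [('scene',(190,165,228,222)),('side',(205,270,300,330))]:
    rect('scanner '+n,pts(n,b,z=(.012,.024)))
for n,b in [('scene',(250,235,285,275)),('side',(312,180,345,225))]: circ('jar lid '+n,pts(n,b,z=(.074,.086)))
for n,b in [('scene',(298,255,322,285)),('side',(310,168,332,190))]: circ('glass '+n,pts(n,b,z=(.05,.06)))
for n,b in [('scene',(383,230,406,256)),('side',(253,138,274,153))]: circ('seed '+n,pts(n,b,z=(.035,.045)))
for n,b in [('scene',(226,183,243,206)),('side',(238,252,260,280))]: circ('spool '+n,pts(n,b,z=(.036,.045)))
for n,b in [('scene',(345,205,390,255)),('side',(240,145,280,185))]: rect('dock top '+n,pts(n,b,h=(95,125),s=(120,255),z=(.033,.042)))
for n,b in [('scene',(365,200,392,232)),('side',(210,155,250,175))]: rect('tongue '+n,pts(n,b,z=(.005,.013)))
for n,b in [('scene',(215,262,285,330)),('side',(340,160,410,230))]:
    rect('teal top '+n,pts(n,b,z=(.10,.13)))
p=pts('side',(340,160,385,228),h=(80,100),s=(100,255),z=(.02,.11)); rect('teal front',p)
for k in range(3):
    A=np.c_[p,np.ones(len(p))]; x=p.mean(0); n=np.linalg.svd(p-x,full_matrices=False)[2][2]; d=(p-x)@n; p=p[abs(d)<.003]
n*=np.sign(n[0]); print('front normal',n,'slope',np.arcsin(-n[2]),'yaw',np.arctan2(n[1],n[0]),'mean',x, len(p))
p=pts('side',(345,178,372,212),s=(0,70),v=(110,255),z=(.035,.085)); p=p[abs((p-x)@n)<.006]; rect('label',p); print(p.mean(0), (p.max(0)+p.min(0))/2)
for n,b in [('scene',(120,240,190,305)),('side',(362,225,448,305))]: rect('coral top '+n,pts(n,b,z=(.105,.13)))
rect('coral all',pts('side',(362,225,448,305),z=(.005,.13)))
for n,b in [('scene',(255,185,320,245)),('side',(212,196,292,245))]: rect('board '+n,pts(n,b,z=(.007,.014)))
E
```

```text
scanner scene 506 c [ 440.2 -251.4] wh [165.3  40.1] a 23.5 z [13.7 18.9 22. ]
scanner side 1326 c [ 427.5 -224.7] wh [161.1  97.5] a 22.9 z [13.2 17.8 20.5]
jar lid scene 387 c [649.5  -4.4] r 29.9 med [652.2  -4.   80.7]
jar lid side 305 c [647.4  -5.6] r 30.4 med [645.7  -8.3  79.1]
glass scene 216 c [649.4 101.1] r 21.9 med [651.4 100.8  55.7]
glass side 125 c [646.1  99.7] r 22.2 med [645.6  99.1  53.9]
seed scene 175 c [503.9 286.7] r 22.2 med [506.  285.9  40.2]
seed side 91 c [503.1 285.7] r 22.2 med [500.4 283.3  39.2]
spool scene 81 c [ 436.8 -171.2] r 19.7 med [ 436.1 -168.7   40.4]
spool side 164 c [ 433.5 -169.2] r 17.9 med [ 433.5 -170.5   39.8]
dock top scene 497 c [483.9 216.7] wh [62.2 77.6] a 69.2 z [35.  38.4 41.2]
dock top side 328 c [482.3 216.9] wh [67.8 72.8] a 70.2 z [34.  37.4 40.1]
tongue scene 139 c [391.6 248.8] wh [26.3 58.5] a 70.4 z [ 5.9  8.3 11.3]
tongue side 160 c [411.8 236.9] wh [ 36.6 113.5] a 59.2 z [ 5.2  7.5 10.9]
teal top scene 1908 c [782.4  -6.1] wh [114.6  82.8] a 89.7 z [101.9 106.7 114.4]
teal top side 1019 c [777.2 -63.1] wh [229.   86.7] a 89.8 z [100.8 105.2 113.2]
teal front 971 c [749.6  -8.4] wh [115.5  87.9] a 89.5 z [ 23.2  90.1 108.4]
front normal [ 0.82965567 -0.05478807 -0.55558054] slope 0.5890610186483343 yaw -0.06594137361433645 mean [ 0.73265762 -0.01247728  0.07317411] 179
label 88 c [723.9 -21.6] wh [18.5 84.9] a 7.6 z [44.2 58.9 80.5]
[ 0.72218436 -0.01508901  0.06013038] [ 0.72630811 -0.02162193  0.06265626]
coral top scene 1368 c [ 782.4 -233.3] wh [ 83.8 115. ] a 9.4 z [105.1 107.5 114.8]
coral top side 1030 c [ 777.  -234.1] wh [ 80.9 114.8] a 9.6 z [105.  106.3 113.3]
coral all 4608 c [ 751.5 -176.5] wh [121.4 238.4] a 9.6 z [  9.4  82.9 111.7]
board scene 1685 c [453.6  -2.8] wh [173.5 122.7] a 5.3 z [ 7.8 10.9 13.7]
board side 2095 c [451.4  -1.9] wh [169.7 123. ] a 4.5 z [ 7.5 10.  13. ]
```

Run:
```python
from m import *
c=load('side'); a=cv2.resize(c['pixels'][140:320,200:420],None,fx=3.5,fy=3.3,interpolation=cv2.INTER_CUBIC)
cv2.imwrite('pics/crop1.png',a[:590,:790,::-1])
```

```text
(no output)
```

View pics/crop1.png

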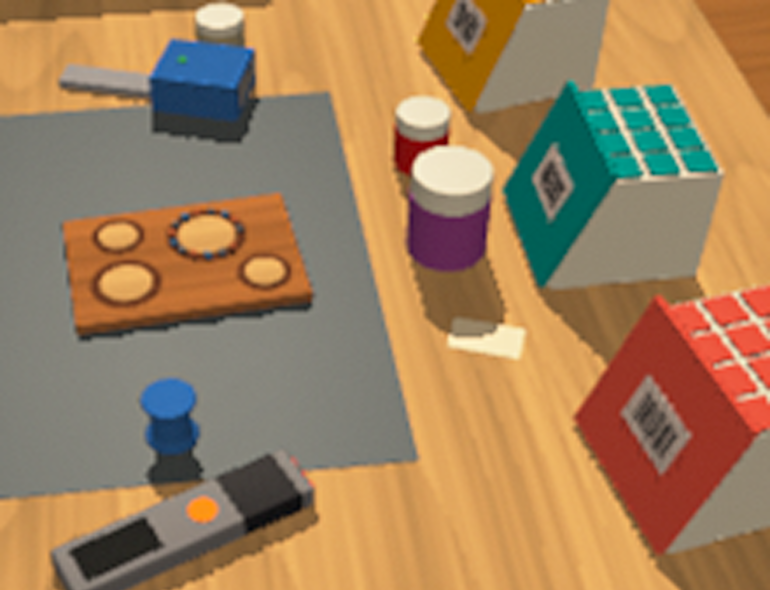

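The crop shows the teal label at crop (553,185) and the paper card on the jar's -y side at (487,338). The scanner's black nose points to +x/+y.

I'll first turn the tool so its closing axis lies along x. Then I'll go above the gap between the jar and the red tub with the fingers slightly open, to cradle the jar.

Emit:
send_rows(motion=[[[0,0,0],[0,0,0.91],-0.36],[[0,0,0],[0,0,0.91],-0.36],[[0,0,0],[0,0,0.91],-0.36],[[0,0,0],[0,0,0.91],-0.36],[[0,0,0],[0,0,0.91],-0.36],[[0,0,0],[0,0,0.91],-0.36],[[0,0,0],[0,0,0.91],-0.36],[[0,0,0],[0,0,0.91],-0.36],[[0,0,0],[0,0,0.91],-0.36],[[0,0,0],[0,0,0.91],-0.36],[[0,0,0],[0,0,0.91],-0.36],[[0,0,0],[0,0,0.91],-0.36]])

```text
time_s: 1.3
ee_pos: [0.1428, 0.531, 0.2051]
eef_rot: [-3.141, 0.001, 1.564]
force: [-0.2, 0.3, 0.2]
grip_width: 0.0299
grip_force: 0.0
```

Emit:
send_rows(motion=[[[-0.94,0.99,0],[0,0,0],-0.36],[[-0.94,0.99,0],[0,0,0],-0.36],[[-0.94,0.99,0],[0,0,0],-0.36],[[-0.94,0.99,0],[0,0,0],-0.36],[[-0.94,0.99,0],[0,0,0],-0.36],[[-0.94,0.99,0],[0,0,0],-0.36],[[-0.94,0.99,0],[0,0,0],-0.36],[[-0.94,0.99,0],[0,0,0],-0.36],[[-0.94,0.99,0],[0,0,0],-0.36],[[-0.94,0.99,0],[0,0,0],-0.36],[[-0.94,0.99,0],[0,0,0],-0.36],[[-0.94,0.99,0],[0,0,0],-0.36]])

```text
time_s: 2.5
ee_pos: [0.4994, 0.1904, 0.2052]
eef_rot: [-3.141, 0.0, 1.568]
force: [1.3, 1.0, 0.6]
grip_width: 0.03
grip_force: 0.0
```

Emit:
send_rows(motion=[[[-0.94,0.99,0],[0,0,0],-0.36],[[-0.94,0.99,0],[0,0,0],-0.36],[[-0.94,0.99,0],[0,0,0],-0.36],[[-0.94,0.99,0],[0,0,0],-0.36],[[-0.94,0.99,0],[0,0,0],-0.36],[[0,0,0],[0,0,0],-0.36],[[0,0,0],[0,0,0],-0.36]])

```text
time_s: 3.2
ee_pos: [0.6466, 0.05, 0.2045]
eef_rot: [-3.14, -0.0, 1.567]
force: [-1.3, 0.5, -0.5]
grip_width: 0.03
grip_force: 0.0
```

Emit:
send_rows(motion=[[[0,0,0],[0,-0.6,0],-0.36],[[0,0,0],[0,-0.6,0],-0.36],[[0.11,0,0.75],[0,0,0],-0.36],[[0.11,0,0.75],[0,0,0],-0.36],[[0.11,0,0.75],[0,0,0],-0.36],[[0.11,0,0.75],[0,0,0],-0.36],[[0.11,0,0.75],[0,0,0],-0.36],[[0.11,0,0.75],[0,0,0],-0.36],[[0.11,0,0.75],[0,0,0],-0.36],[[0.11,0,0.75],[0,0,0],-0.36],[[0,0,0],[0,0,0],-0.36],[[0,0,0],[0,0,0],-0.36]])

```text
time_s: 4.4
ee_pos: [0.6465, 0.0515, 0.0243]
eef_rot: [3.141, 0.144, 1.569]
force: [-0.1, -0.2, -0.5]
grip_width: 0.0304
grip_force: 0.0
```

Emit:
send_rows(motion=[[[-0.172,0,0.025],[0,0,0],-0.36],[[-0.172,0,0.025],[0,0,0],-0.36],[[-0.172,0,0.025],[0,0,0],-0.36],[[-0.172,0,0.025],[0,0,0],-0.36],[[-0.172,0,0.025],[0,0,0],-0.36],[[-0.172,0,0.025],[0,0,0],-0.36],[[-0.172,0,0.025],[0,0,0],-0.36],[[-0.172,0,0.025],[0,0,0],-0.36],[[-0.172,0,0.025],[0,0,0],-0.36],[[-0.172,0,0.025],[0,0,0],-0.36],[[-0.172,0,0.025],[0,0,0],-0.36],[[-0.172,0,0.025],[0,0,0],-0.36]])

```text
time_s: 5.6
ee_pos: [0.6465, -0.0122, 0.0235]
eef_rot: [3.142, 0.144, 1.568]
force: [1.0, 1.1, 0.6]
grip_width: 0.03
grip_force: 0.7
```

Emit:
send_rows(motion=[[[-0.172,0,0.025],[0,0,0],-0.36],[[-0.172,0,0.025],[0,0,0],-0.36],[[-0.172,0,0.025],[0,0,0],-0.36],[[-0.172,0,0.025],[0,0,0],-0.36],[[-0.172,0,0.025],[0,0,0],-0.36],[[-0.172,0,0.025],[0,0,0],-0.36],[[-0.172,0,0.025],[0,0,0],-0.36],[[-0.172,0,0.025],[0,0,0],-0.36],[[-0.172,0,0.025],[0,0,0],-0.36],[[-0.172,0,0.025],[0,0,0],-0.36],[[-0.1,0,0.015],[0,0,0],-0.36],[[-0.05,0,0.007],[0,0,0],-0.36]])

```text
time_s: 6.8
ee_pos: [0.6463, -0.0688, 0.0234]
eef_rot: [-3.142, 0.144, 1.568]
force: [0.3, 0.8, 0.9]
grip_width: 0.0299
grip_force: 0.7
```

Run:
```python
from m import *
for n in ['scene','side']:
    c=cam(n); save(c,n+'2'); np.savez(f'{n}.npz',**c)
p=pts('side',(300,170,400,280),z=(.074,.086)); p=p[(p[:,0]<.70)]; circ('jar',p) if len(p) else 0
o=get_obs(); print(o['ee_pos'],o['force'])
```

```text
jar 431 c [640.8 -90.6] r 42.7 med [ 644.6 -102.2   79.1]
[ 0.64629904 -0.06868581  0.02342406] [1.13494789 0.80671746 1.03887822]
```

View pics/side2.png

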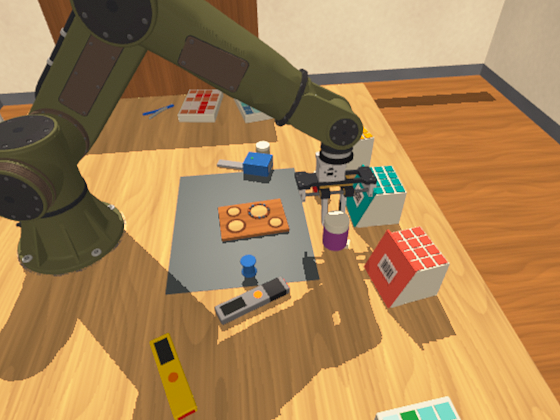

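The side view shows the jar upright at (335,235), well clear of the label. I'll back off and lift.

Emit:
send_rows(motion=[[[0.33,0,-0.05],[0,0,0],-0.36],[[0.33,0,-0.05],[0,0,0],-0.36],[[0.33,0,-0.05],[0,0,0],-0.36],[[-0.12,0,-0.85],[0,0,0],-0.36],[[-0.12,0,-0.85],[0,0,0],-0.36],[[-0.12,0,-0.85],[0,0,0],-0.36],[[-0.12,0,-0.85],[0,0,0],-0.36],[[-0.12,0,-0.85],[0,0,0],-0.36],[[-0.12,0,-0.85],[0,0,0],-0.36],[[-0.12,0,-0.85],[0,0,0],-0.36],[[0,0,0],[0,0.6,0],0.8],[[0,0,0],[0,0.6,0],0.8]])

```text
time_s: 8.1
ee_pos: [0.6467, -0.0361, 0.205]
eef_rot: [3.14, -0.003, 1.57]
force: [0.5, 0.2, -0.7]
grip_width: 0.0425
grip_force: 0.0
```

Emit:
send_rows(motion=[[[0,-0.9,0],[0,0,-0.5],0.8],[[0,-0.9,0],[0,0,0],0.8],[[0,-0.9,0],[0,0,0],0.8],[[0,-0.9,0],[0,0,0],0.8],[[0,-0.9,0],[0,0,0],0.8],[[0,-0.9,0],[0,0,0.5],0.8],[[0,0,0],[0,0,0],0.8]])

```text
time_s: 8.8
ee_pos: [0.4828, -0.0448, 0.2044]
eef_rot: [3.141, 0.0, 1.567]
force: [0.1, 0.3, 0.5]
grip_width: 0.0841
grip_force: 0.0
```

Run:
```python
from m import *
for n in ['scene','side','wrist']:
    c=cam(n); save(c,n+'3'); np.savez(f'{n}.npz',**c)
print(-c['R'].T@c['t'],c['R'][2])
o=get_obs(); print(o['ee_pos'],o['eef_rot'],o['qpos'])
p=pts('side',(300,170,400,280),z=(.074,.086)); p=p[(p[:,0]<.70)]; circ('jar',p)
p=pts('side',(205,275,300,330),z=(.013,.022)); rect('scanner side',p)
p=pts('scene',(190,165,224,222),z=(.013,.022)); rect('scanner scene',p)
# label by side ray with the face plane: slope .35
c=load('side'); hsv=cv2.cvtColor(c['pixels'],cv2.COLOR_RGB2HSV); w=cloud(c)
m=((hsv[...,1]<70)&(hsv[...,2]>90)); b=np.zeros_like(m); b[170:220,345:375]=1
m&=b; print('label px',np.argwhere(m).mean(0)[::-1],m.sum(), np.nanmean(w[m],0));
```

```text
[0.48402172 0.03827135 0.38361603] [ 1.92699836e-04 -2.83888240e-01 -9.58857356e-01]
[ 0.4852587  -0.04504958  0.20423505] [3.14087097e+00 8.86791334e-05 1.56966853e+00] [-1.67760362e-01  1.60576945e-01  1.69523052e+00  3.36121503e-05
  1.28505880e+00 -1.66642060e-01]
jar 373 c [ 646.3 -103.7] r 30.1 med [ 644.1 -105.7   79.1]
scanner side 1274 c [ 438.6 -250.6] wh [161.1  42. ] a 23.1 z [13.9 17.8 20.5]
scanner scene 492 c [ 442.3 -251.2] wh [161.7  39.3] a 22.5 z [14.9 18.7 21.4]
label px [362.58543417 203.48739496] 357 [ 0.72812908 -0.03256646  0.05582296]
```

View pics/wrist3.png

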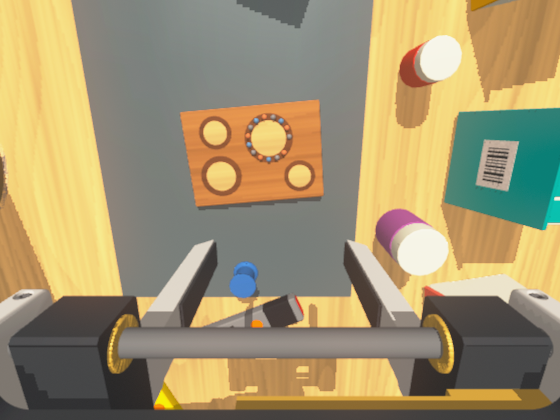

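The wrist view shows the label fully visible at (496,164) and the jar clear of it at (415,240).

Run:
```python
from m import *
def lab(n,box):
    c=load(n); hsv=cv2.cvtColor(c['pixels'],cv2.COLOR_RGB2HSV); x0,y0,x1,y1=box
    teal=((hsv[...,0]>75)&(hsv[...,0]<100)&(hsv[...,1]>110)).astype(np.uint8)
    t=np.zeros_like(teal); t[y0:y1,x0:x1]=teal[y0:y1,x0:x1]
    # label = hole in the teal front
    cs,h=cv2.findContours(t,cv2.RETR_CCOMP,cv2.CHAIN_APPROX_NONE)
    holes=[k for k,q in zip(cs,h[0]) if q[3]>=0]; k=max(holes,key=cv2.contourArea)
    b=cv2.boxPoints(cv2.minAreaRect(k)); M=cv2.moments(k); u,v=M['m10']/M['m00'],M['m01']/M['m00']
    print(n,'px',round(u,1),round(v,1),'area',cv2.contourArea(k),'ctr',ray(c,u,v,.060)*1000)
    # face plane through ctr, slope .35, yaw 0
    C=ray(c,u,v,.06); N=np.array([np.cos(.35),0,-np.sin(.35)]); o=-c['R'].T@c['t']
    pl=[]
    for (a,e) in cv2.approxPolyDP(cv2.convexHull(k),.06*cv2.arcLength(k,True),True)[:,0].astype(float):
        d=c['R'].T@np.array([(a-c['cx'])/c['fx'],(e-c['cy'])/c['fy'],1]); pl.append(o+d*((C-o)@N)/(d@N))
    pl=np.array(pl); print(np.round(pl*1000,1))
lab('wrist',(440,100,558,230)); lab('side',(340,165,385,230))
p=pts('wrist',(495,105,558,225),z=(.1,.12)); 
rect('teal top',p)
```

```text
wrist px 496.4 163.8 area 1802.5 ctr [722.2992586   -5.03426058  60.        ]
[[715.6  21.7  41.7]
 [728.4  20.4  76.6]
 [728.2 -33.1  76.1]
 [715.1 -31.6  40.3]]
side px 357.4 194.7 area 192.5 ctr [722.48934387  -3.9866566   60.        ]
[[729.1  23.9  78.1]
 [728.9 -34.5  77.5]
 [715.1 -27.3  39.7]
 [715.9  28.9  42. ]]
teal top 1904 c [737.7  -7.5] wh [ 27.9 115.8] a 13.9 z [100.3 106.1 113.8]
```

Label centre is about (0.7223, -0.005, 0.060), yaw near 0. The scanner is at (0.440, -0.251) with yaw 0.40. Next I'll go over the grip point and turn.

Emit:
send_rows(motion=[[[-0.88,-0.23,0],[0,0,0],0.4],[[-0.88,-0.23,0],[0,0,0],0.4],[[-0.88,-0.23,0],[0,0,0],0.4],[[-0.88,-0.23,0],[0,0,0],0.4],[[-0.88,-0.23,0],[0,0,0],0.4],[[-0.88,-0.23,0],[0,0,0],0.4],[[-0.88,-0.23,0],[0,0,0],0.4],[[-0.88,-0.23,0],[0,0,0],0.4]])

```text
time_s: 9.75
ee_pos: [0.4294, -0.2577, 0.2037]
eef_rot: [-3.141, -0.0, 1.57]
force: [0.2, -0.3, -0.8]
grip_width: 0.0659
grip_force: 0.0
```

Emit:
send_rows(motion=[[[0,0,0],[0,0,-0.91],0.4],[[0,0,0],[0,0,-0.91],0.4],[[0,0,0],[0,0,-0.91],0.4],[[0,0,0],[0,0,-0.91],0.4],[[0,0,0],[0,0,-0.91],0.4],[[0,0,0],[0,0,-0.91],0.4],[[0,0,0],[0,0,-0.91],0.4],[[0,0,0],[0,0,-0.91],0.4],[[0,0,0],[0,0,-0.91],0.4]])

```text
time_s: 10.65
ee_pos: [0.4297, -0.2566, 0.2036]
eef_rot: [3.142, -0.0, 2.557]
force: [0.9, -0.2, -0.6]
grip_width: 0.0655
grip_force: 0.0
```

Emit:
send_rows(motion=[[[0,0,0],[0,0,-0.91],0.4],[[0,0,0],[0,0,-0.91],0.4],[[0,0,0],[0,0,-0.91],0.4],[[0,0,0],[0,0,-0.91],0.4],[[0,0,0],[0,0,-0.91],0.4],[[0,0,0],[0,0,-0.91],0.4],[[0,0,0],[0,0,-0.91],0.4],[[0,0,0],[0,0,-0.91],0.4],[[0,0,0],[0,0,-0.91],0.4],[[0,0,0],[0,0,0],0.4],[[0,0,0],[0,0,0],0.4]])

```text
time_s: 11.75
ee_pos: [0.4322, -0.2524, 0.2036]
eef_rot: [-3.139, -0.005, -2.755]
force: [0.0, 0.0, 0.1]
grip_width: 0.0659
grip_force: 0.0
```

```bash
cat >> h.py <<'E'
def togo(target,o=None):
    "world target -> tool-frame units left"
    o=o or get_obs(); R=Ro.from_euler('xyz',o['eef_rot']).as_matrix()
    return np.round(R.T@(np.array(target)-o['ee_pos'])/.03,3)
E
python3 - <<'E'
from h import *
o=get_obs(); print(o['ee_pos'],o['eef_rot'],o['qpos'],togo([.4293,-.2556,.003],o))
E
```

```text
[ 0.43219616 -0.25242844  0.20364914] [-3.13887423 -0.00471738 -2.75483942] [-0.59886081  0.19153239  1.66018702 -0.00565513  1.29021704 -2.55484988] [ 0.098 -0.043  6.689]
```

The last joint reached its end at this yaw, because the base joint has an offset. I'll use the half-turn grasp instead, which also keeps the dock within range.

Emit:
send_rows(motion=[[[0,0,0],[0,0,1],0.4],[[0,0,0],[0,0,1],0.4],[[0,0,0],[0,0,1],0.4],[[0,0,0],[0,0,1],0.4],[[0,0,0],[0,0,1],0.4],[[0,0,0],[0,0,1],0.4],[[0,0,0],[0,0,1],0.4],[[0,0,0],[0,0,1],0.4],[[0,0,0],[0,0,1],0.4],[[0,0,0],[0,0,1],0.4],[[0,0,0],[0,0,1],0.4],[[0,0,0],[0,0,1],0.4]])

```text
time_s: 12.95
ee_pos: [0.4319, -0.2526, 0.2038]
eef_rot: [-3.137, 0.002, 2.083]
force: [-0.1, 0.6, 0.2]
grip_width: 0.0659
grip_force: 0.0
```

Emit:
send_rows(motion=[[[0,0,0],[0,0,1],0.4],[[0,0,0],[0,0,1],0.4],[[0,0,0],[0,0,1],0.4],[[0,0,0],[0,0,1],0.4],[[0,0,0],[0,0,1],0.4],[[0,0,0],[0,0,1],0.4],[[0,0,0],[0,0,1],0.4],[[0,0,0],[0,0,1],0.4],[[0,0,0],[0,0,1],0.4],[[0,0,0],[0,0,1],0.4],[[0,0,0],[0,0,1],0.4],[[0,0,0],[0,0,1],0.4]])

```text
time_s: 14.15
ee_pos: [0.4319, -0.2526, 0.2038]
eef_rot: [3.14, 0.005, 0.643]
force: [0.1, 0.5, -0.3]
grip_width: 0.0656
grip_force: 0.0
```

Emit:
send_rows(motion=[[[0,0,0],[0,0,1],0.4],[[0,0,0],[0,0,1],0.4],[[0,0,0],[0,0,0],0.4],[[0,0,0],[0,0,0],0.4]])

```text
time_s: 14.55
ee_pos: [0.4318, -0.2525, 0.2038]
eef_rot: [3.139, 0.005, 0.411]
force: [-0.5, 0.6, -0.3]
grip_width: 0.0657
grip_force: 0.0
```

Run:
```python
from h import *
o=get_obs(); print(o['ee_pos'],o['eef_rot'],o['qpos'],togo([.4293,-.2556,.003],o))
c=cam('wrist'); save(c,'w4'); np.savez('wrist.npz',**c)
from m import *
p=pts('wrist',(0,0,560,420),z=(.014,.021)); p=p[(np.hypot(p[:,0]-.44,p[:,1]+.251)<.1)]; rect('scanner',p)
```

```text
[ 0.43181387 -0.25253992  0.20384911] [3.13870102 0.00471054 0.41091682] [-0.59942675  0.1905774   1.66084841 -0.00575191  1.29022596  0.56203884] [-0.086  0.041  6.696]
scanner 3879 c [ 439.2 -250.9] wh [159.7  40.4] a 23.2 z [15.5 18.  19.7]
```

View pics/w4.png

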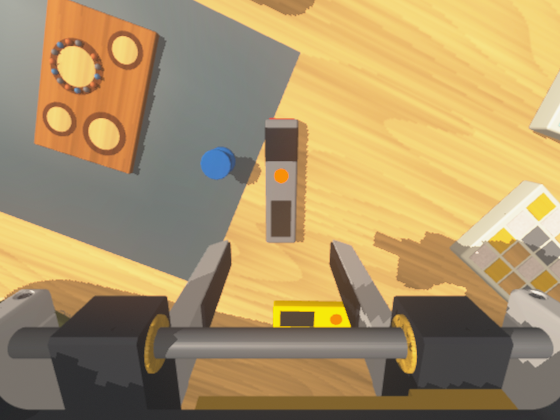

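The wrist view shows the scanner straight up the image, nose up, centred at (281,180). The spool at (217,163) is clear of the fingers' path. I'll descend and grip.

Emit:
send_rows(motion=[[[-0.11,0.03,0],[0.024,0.039,0.066],0.4],[[0,0,0.95],[0,0,0],0.4],[[0,0,0.95],[0,0,0],0.4],[[0,0,0.95],[0,0,0],0.4],[[0,0,0.95],[0,0,0],0.4],[[0,0,0.95],[0,0,0],0.4],[[0,0,0.95],[0,0,0],0.4],[[0,0,0.3],[0,0,0],0.4],[[0,0,0.3],[0,0,0],0.4],[[0,0,0.2],[0,0,0],0.4],[[0,0,0.15],[0,0,0],0.4],[[0,0,0],[0,0,0],0.4]])

```text
time_s: 15.8
ee_pos: [0.4292, -0.2547, 0.0046]
eef_rot: [3.141, -0.0, 0.399]
force: [-0.3, 0.3, 0.6]
grip_width: 0.066
grip_force: 0.0
```

Run:
```python
from h import *
o=get_obs(); print(o['ee_pos'],o['eef_rot'],o['force'],togo([.4285,-.2556,.003],o))
```

```text
[ 0.4291552  -0.25467534  0.00455002] [ 3.14123711e+00 -1.57830584e-04  3.99190643e-01] [-0.28909862  0.31741644  0.62720753] [-0.032  0.02   0.052]
```

Emit:
send_rows(motion=[[[-0.03,0.02,0.05],[0,0,0],0.4],[[0,0,0],[0,0,0],-1],[[0,0,0],[0,0,0],-1],[[0,0,0],[0,0,0],-1],[[0,0,0],[0,0,0],-1],[[0,0,0],[0,0,0],-1],[[0,0,-0.2],[0,0,0],-1],[[0,0,-0.8],[0,0,0],-1],[[0,0,-0.9],[0,0,0],-1],[[0,0,-0.9],[0,0,0],-1],[[0,0,-0.9],[0,0,0],-1],[[0,0,0],[0,0,0],-1]], squeeze=40)

```text
time_s: 17.0
ee_pos: [0.4297, -0.2563, 0.1174]
eef_rot: [3.137, -0.003, 0.399]
force: [0.0, 0.5, -2.3]
grip_width: 0.0398
grip_force: 40.0
```

Run:
```python
from m import *
o=get_obs(); print(o['ee_pos'],o['eef_rot'],o['force'],o['moment'],o['grip_width'],o['grip_force'])
for n in ['scene','side','wrist']:
    c=cam(n); save(c,n+'5'); np.savez(f'{n}.npz',**c)
p=pts('wrist',(0,0,560,235),z=(.085,.16)); print(len(p)); p=p[np.hypot(p[:,0]-.44,p[:,1]+.25)<.12]
rect('sc',p)
# in tool frame
R=Ro.from_euler('xyz',o['eef_rot']).as_matrix(); q=(p-o['ee_pos'])@R; 
q=q[(abs(q[:,1])<.022)]; rect('tool',q)
print(np.percentile(q[:,0],[1,99]),np.percentile(q[:,1],[1,99])); f=np.polyfit(q[:,0],q[:,2],1); print('top z fit',f)
```

```text
[ 0.42967853 -0.25628912  0.11735364] [ 3.13676038e+00 -2.96401273e-03  3.99123207e-01] [ 0.02807731  0.49749946 -2.30336521] [-0.02322915  0.1818666   0.06738355] 0.039842312836214595 39.99156475067139
9034
sc 9034 c [ 478.3 -233.6] wh [74.5 40.6] a 23.0 z [126.1 128.7 130.2]
tool 9020 c [53.6 -1.8] wh [40.3 74.4] a 89.9 z [-12.7 -11.1  -8.6]
[0.01833177 0.09023216] [-0.02137574  0.01762435]
top z fit [ 0.0127374  -0.01178788]
```

View pics/wrist5.png

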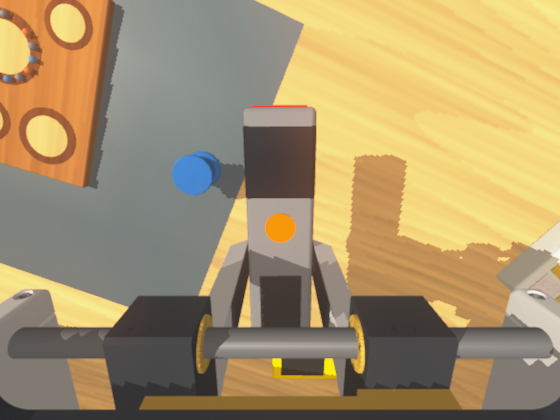

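The wrist view shows the scanner gripped across its body, nose up at (280,107), orange button at (280,228). I'll verify the in-hand height and pitch with the side and scene cameras.

Run:
```python
from m import *
o=get_obs(); R=Ro.from_euler('xyz',o['eef_rot']).as_matrix()
for n in ['side','scene','wrist']:
    c=load(n); w=cloud(c); q=(w-o['ee_pos'])@R
    m=(abs(q[...,1])<.017)&(q[...,0]>.022)&(q[...,0]<.088)&(abs(q[...,2]+.012)<.005)
    p=q[m]; print(n,len(p)); 
    if len(p)>30:
        A=np.c_[p[:,:2],np.ones(len(p))]; s=np.linalg.lstsq(A,p[:,2],rcond=None)[0]; print('tilt x,y, z0',s.round(4),'med',np.median(p,0))
    m=(abs(q[...,1])<.026)&(q[...,0]>.02)&(q[...,0]<.12)&(abs(q[...,2])<.02); p=q[m]
    print(' x max',np.percentile(p[:,0],99.5), 'y', np.percentile(p[:,1],[.5,99.5]),'z',np.percentile(p[:,2],[.5,99.5]))
    # tail
    m=(abs(q[...,1])<.017)&(q[...,0]<-.02)&(q[...,0]>-.068)&(abs(q[...,2]+.012)<.006); p=q[m]; print(' tail',len(p),np.median(p,0) if len(p) else '')
```

```text
side 46
tilt x,y, z0 [-0.0177 -0.0157 -0.0147] med [ 0.08113673  0.00966309 -0.0162397 ]
 x max 0.09280671817189587 y [-0.01340944  0.02127992] z [-0.01928514  0.00025447]
 tail 290 [-0.04575202  0.0002341  -0.01690894]
scene 0
 x max 0.09659548673680697 y [-0.01835512  0.02142818] z [-0.01995623 -0.00336173]
 tail 7 [-0.03742333 -0.0045851  -0.01747353]
wrist 6753
tilt x,y, z0 [ 0.0022 -0.0012 -0.0159] med [ 0.05815496  0.00019731 -0.01574122]
 x max 0.09180648795367033 y [-0.02010897  0.01947837] z [-0.01754399 -0.01141426]
 tail 1833 [-0.03281548  0.0002687  -0.01596369]
```

Emit:
send_rows(motion=[[[0,0,0],[0,0,0.83],-1],[[0,0,0],[0,0,0.83],-1],[[0,0,0],[0,0,0.83],-1],[[0,0,0],[0,0,0.83],-1]])

```text
time_s: 17.55
ee_pos: [0.4279, -0.255, 0.1123]
eef_rot: [-3.14, 0.002, -0.003]
force: [-0.4, 0.3, -1.7]
grip_width: 0.0398
grip_force: 40.0
```

Emit:
send_rows(motion=[[[0.43,-0.84,0],[0,0,0],-1],[[0.43,-0.84,0],[0,0,0],-1],[[0.43,-0.84,0],[0,0,0],-1],[[0.43,-0.84,0],[0,0,0],-1],[[0.43,-0.84,0],[0,0,0],-1],[[0.43,-0.84,0],[0,0,0],-1],[[0.43,-0.84,0],[0,0,0],-1],[[0.43,-0.84,0],[0,0,0],-1],[[0.43,-0.84,0],[0,0,0],-1],[[0.43,-0.84,0],[0,0,0],-1]])

```text
time_s: 18.55
ee_pos: [0.557, -0.0022, 0.1122]
eef_rot: [-3.142, 0.003, 0.001]
force: [0.9, 0.3, -0.7]
grip_width: 0.0394
grip_force: 40.0
```

Emit:
send_rows(motion=[[[0,0,0],[0,-0.73,0],-1],[[0,0,0],[0,-0.73,0],-1],[[0,0,0],[0,-0.73,0],-1],[[0,0,0],[0,-0.73,0],-1],[[0,0,0],[0,0,0],-1],[[0,0,0],[0,0,0],-1],[[0,0,0],[0,0,0],-1]])

```text
time_s: 19.25
ee_pos: [0.5569, -0.0034, 0.1136]
eef_rot: [3.142, 0.349, 0.001]
force: [-0.2, 0.4, -1.3]
grip_width: 0.0394
grip_force: 40.0
```

```bash
cat >> h.py <<'E'
def rotgo(Rt,o=None):
    o=o or get_obs(); R=Ro.from_euler('xyz',o['eef_rot'])
    return np.round((R.inv()*Ro.from_matrix(Rt)).as_rotvec()/.12,3)
E
python3 - <<'E'
from h import *
import time
o=get_obs(); n=np.array([np.cos(.35),0,-np.sin(.35)]); y=np.array([0,-1,0.]); z=np.cross(n,y); Rt=np.c_[n,y,z]
t=np.array([.7223,-.005,.06])-.08*n-Rt@[.0915,0,-.0065]; print(t)
print(o['ee_pos'],o['eef_rot'],togo(t,o),rotgo(Rt,o),o['qpos'])
c=cam('wrist'); save(c,'w6'); np.savez('wrist.npz',**c); o=get_obs(); print(o['ee_pos'],togo(t,o))
R=Ro.from_euler('xyz',o['eef_rot']).as_matrix(); w=cloud(c); q=(w-o['ee_pos'])@R
m=(abs(q[...,1])<.017)&(q[...,0]>.022)&(q[...,0]<.088)&(abs(q[...,2]+.015)<.006); p=q[m]
print(np.linalg.lstsq(np.c_[p[:,:2],np.ones(len(p))],p[:,2],rcond=None)[0])
E
```

```text
[ 0.55896874 -0.005       0.11270105]
[ 0.55692011 -0.0033974   0.1135838 ] [3.14150863e+00 3.49058127e-01 6.06377886e-04] [0.074 0.053 0.004] [ 0.002 -0.008  0.005] [-0.06149132  0.61755878  1.32123715 -0.02131412  1.55123479  1.51285152]
[ 0.55700495 -0.00341654  0.1139733 ] [0.076 0.053 0.018]
[ 0.0039247  -0.00118719 -0.01447896]
```

View pics/w6.png

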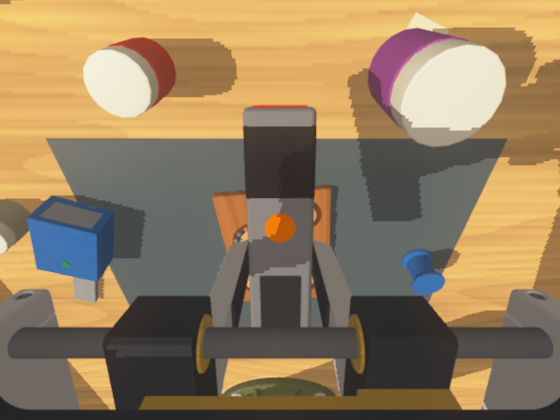

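The wrist view shows the scanner held level across at (280,150), with the jar at (440,75) and red tub at (130,75) to either side. I'll trim and hold for 1.8 s.

Emit:
send_rows(motion=[[[0.076,0.053,0.015],[0,0,0],-1],[[0,0,0],[0,0,0],-1],[[0,0,0],[0,0,0],-1],[[0,0,0],[0,0,0],-1],[[0,0,0],[0,0,0],-1]])

```text
time_s: 19.8
ee_pos: [0.5593, -0.005, 0.1127]
eef_rot: [3.141, 0.35, 0.001]
force: [0.0, 1.2, -1.1]
grip_width: 0.0398
grip_force: 40.0
```

Run:
```python
from h import *
from m import *
o=get_obs(); print(o['ee_pos'],o['eef_rot'],togo([.559,-.005,.1127],o))
c=cam('side'); save(c,'side7'); np.savez('side.npz',**c)
R=Ro.from_euler('xyz',o['eef_rot']).as_matrix(); w=cloud(c); q=(w-o['ee_pos'])@R
m=(abs(q[...,1])<.026)&(q[...,0]>.02)&(q[...,0]<.12)&(abs(q[...,2]+.005)<.02); p=q[m]; print('nose',np.percentile(p[:,0],[99,99.8]),'z',np.percentile(p[:,2],[1,99]))
```

```text
[ 0.5592725  -0.00497372  0.11273886] [3.14147000e+00 3.50198538e-01 6.36061541e-04] [-0.008  0.001  0.004]
nose [0.08839472 0.08980933] z [-0.01619941  0.00277733]
```

Emit:
send_rows(motion=[[[0,0,0],[0,0,0],-1],[[0,0,0],[0,0,0],-1],[[0,0,0],[0,0,0],-1],[[0,0,0],[0,0,0],-1],[[0,0,0],[0,0,0],-1],[[0,0,0],[0,0,0],-1],[[0,0,0],[0,0,0],-1],[[0,0,0],[0,0,0],-1],[[0,0,0],[0,0,0],-1],[[0,0,0],[0,0,0],-1],[[0,0,0],[0,0,0],-1],[[0,0,0],[0,0,0],-1]])

```text
time_s: 21.05
ee_pos: [0.5593, -0.005, 0.1127]
eef_rot: [3.141, 0.35, 0.001]
force: [0.1, -0.5, -1.0]
grip_width: 0.0395
grip_force: 40.0
```

Run:
```python
from h import *
a=cv2.imread('pics/side7.png')[120:300,220:440]; cv2.imwrite('pics/s7c.png',cv2.resize(a,None,fx=3.5,fy=3.3,interpolation=cv2.INTER_CUBIC))
```

```text
(no output)
```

View pics/s7c.png

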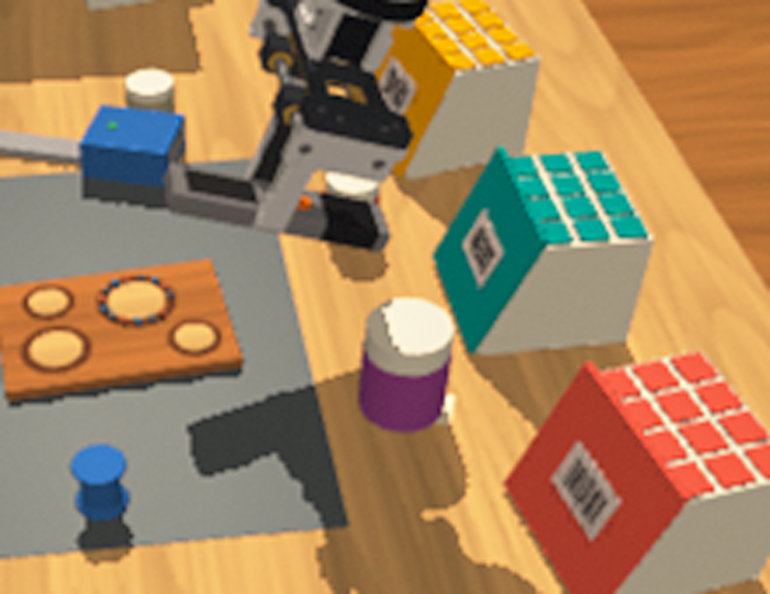

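The crop shows the scanner nose at (375,235) aimed at the teal label (483,250), with the jar standing clear. The hold lasted about 1.7 s. Next I'll level the scanner and refine the dock pose.

Emit:
send_rows(motion=[[[-0.6,0,-0.2],[0,0,0],-1],[[-0.6,0,-0.2],[0,0,0],-1],[[0,0,0],[0,0.73,0.73],-1],[[0,0,0],[0,0.73,0.73],-1],[[0,0,0],[0,0.73,0.73],-1],[[0,0,0],[0,0.73,0.73],-1],[[0,0,0],[0,0,0],-1],[[0,0,0],[0,0,0],-1]])

```text
time_s: 21.85
ee_pos: [0.5295, -0.0049, 0.1367]
eef_rot: [3.083, -0.012, -0.34]
force: [0.5, -0.4, -0.9]
grip_width: 0.0395
grip_force: 40.0
```

Run:
```python
from m import *
for n in ['scene','side']:
    c=cam(n); np.savez(f'{n}.npz',**c)
for n,b in [('scene',(345,205,390,255)),('side',(235,140,280,185))]: 
    p=pts(n,b,h=(95,125),s=(120,255),z=(.034,.042)); rect('dock top '+n,p)
a=np.deg2rad(-20.3); R2=np.array([[np.cos(a),np.sin(a)],[-np.sin(a),np.cos(a)]])
for n,b in [('scene',(360,195,395,235)),('side',(200,150,250,180))]:
    p=pts(n,b,z=(.004,.013)); q=(p[:,:2]-[.4479,.2297])@R2.T; k=(abs(q[:,1])<.02)&(q[:,0]<-.005)&(q[:,0]>-.1); rect('tongue '+n,p[k]); print(np.percentile(q[k],[2,98],axis=0))
o=get_obs(); print(o['ee_pos'],o['eef_rot'],o['qpos'])
dx=np.array([np.cos(a),np.sin(a),0]); y=np.array([np.sin(a),-np.cos(a),0]); Rt=np.c_[dx,y,[0,0,-1]]
t=np.array([.4479,.2297,0])-.1*dx; t[2]=.10; print(t,togo(t,o),rotgo(Rt,o))
```

```text
dock top scene 493 c [484.1 216.6] wh [62.6 77.8] a 68.7 z [35.2 38.3 41.2]
dock top side 213 c [481.6 212.9] wh [63.2 72.2] a 69.0 z [35.2 37.5 40.4]
tongue scene 146 c [391.5 251.6] wh [30.4 60.5] a 69.0 z [ 4.5  8.4 11. ]
[[-0.08900125 -0.01357103]
 [-0.03208014  0.01179317]]
tongue side 158 c [400.5 246. ] wh [31.7 82.8] a 69.9 z [ 4.4  7.8 10.1]
[[-0.09088726 -0.01666933]
 [-0.01325249  0.01195472]]
[ 0.52988995 -0.00509578  0.13627896] [ 3.08240363 -0.01213354 -0.34071945] [-0.04798269  0.32905533  1.65258557 -0.065461    1.16621184  1.88985631]
[0.35411111 0.26439357 0.1       ] [-8.538 -6.563  0.719] [ 0.493 -0.104  0.11 ]
```

Emit:
send_rows(motion=[[[0,0,0],[0.493,-0.104,0.16],-1],[[-0.85,-0.65,0],[0,0,0],-1],[[-0.85,-0.65,0],[0,0,0],-1],[[-0.85,-0.65,0],[0,0,0],-1],[[-0.85,-0.65,0],[0,0,0],-1],[[-0.85,-0.65,0],[0,0,0],-1],[[-0.85,-0.65,0],[0,0,0],-1],[[-0.85,-0.65,0],[0,0,0],-1],[[-0.85,-0.65,0],[0,0,0],-1],[[-0.85,-0.65,0],[0,0,0],-1],[[-0.85,-0.65,0],[0,0,0],-1],[[0,0,0],[0,0,0],-1]])

```text
time_s: 23.15
ee_pos: [0.359, 0.2699, 0.1358]
eef_rot: [3.141, -0.001, -0.358]
force: [0.6, 0.3, -1.2]
grip_width: 0.0393
grip_force: 40.0
```

Run:
```python
from m import *
c=cam('wrist'); save(c,'w8'); np.savez('wrist.npz',**c); o=get_obs(); print(o['ee_pos'],o['eef_rot'],o['qpos'])
p=pts('wrist',(0,0,560,420),h=(95,125),s=(110,255),z=(.035,.041)); rect('dock top wrist',p)
a=np.deg2rad(-20.5); R2=np.array([[np.cos(a),np.sin(a)],[-np.sin(a),np.cos(a)]])
q=(p[:,:2]-[.4479,.2297])@R2.T; print(np.percentile(q,[1,99],axis=0))
R=Ro.from_euler('xyz',o['eef_rot']).as_matrix(); w=cloud(c); q=(w-o['ee_pos'])@R
m=(abs(q[...,1])<.026)&(q[...,0]>.02)&(q[...,0]<.12)&(abs(q[...,2]+.015)<.006); p=q[m]
print('scanner x max,y',np.percentile(p[:,0],99.5),np.percentile(p[:,1],[.5,99.5])); p=p[(abs(p[:,1])<.017)&(p[:,0]<.088)]
print(np.linalg.lstsq(np.c_[p[:,:2],np.ones(len(p))],p[:,2],rcond=None)[0])
```

```text
[0.35978061 0.26864959 0.13572651] [ 3.14090473e+00 -1.00698774e-03 -3.58352202e-01] [ 5.60522485e-01  1.51474191e-01  1.87636304e+00 -1.35718286e-03
  1.11369167e+00  2.49027032e+00]
dock top wrist 6530 c [481.7 216.8] wh [61.4 74.5] a 70.3 z [36.3 37.9 39.4]
[[ 0.0018293  -0.03018303]
 [ 0.07208818  0.02974454]]
scanner x max,y 0.09019420712242067 [-0.0205709   0.01894434]
[ 0.00497344 -0.00019382 -0.01523164]
```

View pics/w8.png

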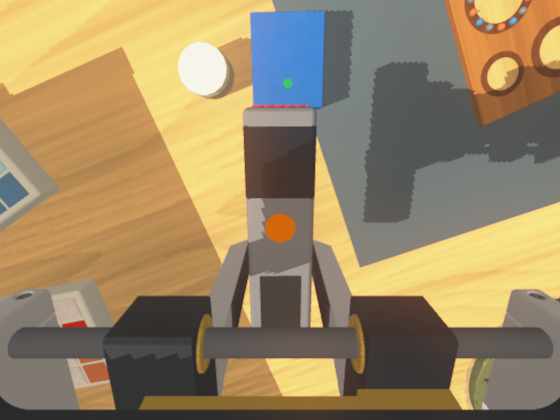

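The wrist view shows the scanner nose at (280,110) just above the dock mouth, with the dock top at (288,60) and seed tub at (205,70) clear. I'll fit the side edges of both for yaw and lateral offset.

Run:
```python
from m import *
o=get_obs(); c=load('wrist'); hsv=cv2.cvtColor(c['pixels'],cv2.COLOR_RGB2HSV); H,S,V=[hsv[...,i].astype(int) for i in range(3)]
R=Ro.from_euler('xyz',o['eef_rot']).as_matrix()
def edges(mask,rows,z,x0,x1):
    L=[];Rr=[]
    for v in rows:
        k=np.flatnonzero(mask[v,x0:x1])+x0
        L.append(ray(c,k.min()-.5,v,z)); Rr.append(ray(c,k.max()+.5,v,z))
    out=[]
    for E in (L,Rr):
        q=(np.array(E)-o['ee_pos'])@R; f=np.polyfit(q[:,0],q[:,1],1); r=q[:,1]-np.polyval(f,q[:,0]); k=abs(r)<.0015; f=np.polyfit(q[k,0],q[k,1],1); out.append((f,q[:,0].mean()))
        print('slope %.4f  y at mean %.2f mm (x %.1f)'%(f[0],1e3*np.polyval(f,q[:,0].mean()),1e3*q[:,0].mean()))
    a,b=out; s=(a[0][0]+b[0][0])/2; xm=a[1]; print(' centre y %.2f slope %.4f width %.1f'%(500*(np.polyval(a[0],xm)+np.polyval(b[0],xm)),s,1e3*abs(np.polyval(a[0],xm)-np.polyval(b[0],xm))))
blue=(H>95)&(H<125)&(S>110); edges(blue,range(18,98),.038,235,345)
dark=(V<75); print([ (v,np.flatnonzero(dark[v,225:335]).min()+225,np.flatnonzero(dark[v,225:335]).max()+225) for v in (135,190)])
top=o['ee_pos'][2]+.0153
edges(dark,range(132,194),top,225,335)
```

```text
slope -0.0148  y at mean -24.90 mm (x 134.2)
slope -0.0108  y at mean 36.22 mm (x 134.2)
 centre y 5.66 slope -0.0128 width 61.1
[(135, np.int64(286), np.int64(315)), (190, np.int64(274), np.int64(313))]
slope 0.2881  y at mean -1.66 mm (x 59.6)
slope -0.0030  y at mean 18.18 mm (x 59.6)
 centre y 8.26 slope 0.1425 width 19.8
```

Emit:
send_rows(motion=[[[0,0,0],[0,0,-0.107],-1],[[-0.13,0.247,0],[0,0,0],-1],[[0,0,0.8],[0,0,0],-1],[[0,0,0.8],[0,0,0],-1],[[0,0,0.8],[0,0,0],-1],[[0,0,0.5],[0,0,0],-1],[[0,0,0.4],[0,0,0],-1],[[0,0,0.3],[0,0,0],-1],[[0,0,0],[0,0,0],-1],[[0,0,0],[0,0,0],-1],[[0,0,0],[0,0,0],-1]])

```text
time_s: 24.3
ee_pos: [0.3545, 0.2621, 0.0285]
eef_rot: [-3.14, -0.003, -0.349]
force: [-0.3, 0.9, -0.4]
grip_width: 0.0397
grip_force: 40.0
```

```bash
cat > dk.py <<'E'
from m import *
o=get_obs(); print(o['ee_pos'],o['eef_rot'],o['qpos'][5],o['force'])
c=cam('wrist'); np.savez('wrist.npz',**c)
p=pts('wrist',(0,0,560,420),h=(95,125),s=(110,255),z=(.034,.042)); rect('dock top',p)
o=get_obs(); R=Ro.from_euler('xyz',o['eef_rot']).as_matrix()
q=(p-o['ee_pos'])@R; 
for lo,hi in [(.105,.125),(.125,.145),(.145,.16)]:
    k=q[(q[:,0]>lo)&(q[:,0]<hi)]; 
    if len(k): print(lo,'dock y mid',1e3*np.percentile(k[:,1],[.5,99.5]).mean(),np.ptp(k[:,1]))
print('dock x min/max',np.percentile(q[:,0],[.5,99.5]))
w=cloud(c); q=(w-o['ee_pos'])@R; m=(abs(q[...,1])<.026)&(q[...,0]>.02)&(q[...,0]<.12)&(abs(q[...,2]+.015)<.005); p=q[m]
for lo,hi in [(.025,.045),(.045,.065),(.065,.085)]:
    k=p[(p[:,0]>lo)&(p[:,0]<hi)]; 
    if len(k): print('sc y',1e3*np.percentile(k[:,1],[.5,99.5]).mean(),np.median(k[:,2]))
print('nose',np.percentile(p[:,0],99.5))
E
python3 dk.py
```

```text
[0.35451583 0.26213645 0.02850015] [-3.14047747e+00 -2.69465043e-03 -3.49079022e-01] 2.4755993690879676 [-0.25628003  0.85313202 -0.37740167]
dock top 10890 c [467.1 222.5] wh [61.8 44.5] a 70.0 z [36.4 37.9 39.3]
0.105 dock y mid -1.1555059874554847 0.0617071935322495
0.125 dock y mid -1.2426129176538754 0.06173805682862605
dock x min/max [0.09726838 0.14103503]
sc y 0.03784646629948624 -0.014928355243620687
sc y 0.039248628311902914 -0.014990891579133903
sc y -0.02937804744453272 -0.014894733094400842
nose 0.11835606721364589
```

Emit:
send_rows(motion=[[[0,-0.04,0],[0,0,0],-1],[[0,0,0.3],[0,0,0],-1],[[0,0,0.23],[0,0,0],-1],[[0,0,0],[0,0,0],-1],[[0,0,0],[0,0,0],-1],[[0,0,0],[0,0,0],-1]])

```text
time_s: 24.95
ee_pos: [0.3544, 0.263, 0.0117]
eef_rot: [3.141, -0.002, -0.349]
force: [-0.1, -0.5, -1.9]
grip_width: 0.0395
grip_force: 40.0
```

```bash
python3 dk.py
```

```text
[0.3544446  0.26297356 0.01167275] [ 3.14136318e+00 -1.68002784e-03 -3.48988468e-01] 2.4773723459366606 [-0.11270287 -0.49259136 -1.87077778]
dock top 11572 c [464.  223.6] wh [62.  38.2] a 70.1 z [36.4 37.9 39.3]
0.105 dock y mid -0.35444094547742827 0.06174862276772266
0.125 dock y mid -0.46615835633829694 0.06190218095073377
dock x min/max [0.09756642 0.13508839]
sc y 0.13222559229504952 -0.015065551462676097
sc y 0.21114072509152876 -0.015129337887265738
sc y 0.08239097340119982 -0.01511748693484919
nose 0.09135388128203839
```

Emit:
send_rows(motion=[[[0,-0.017,-0.015],[0,0,0],-1],[[0.15,0,0],[0,0,0],-1],[[0.15,0,0],[0,0,0],-1],[[0.15,0,0],[0,0,0],-1],[[0.15,0,0],[0,0,0],-1],[[0.15,0,0],[0,0,0],-1],[[0,0,0],[0,0,0],-1],[[0,0,0],[0,0,0],-1]])

```text
time_s: 25.8
ee_pos: [0.3759, 0.2558, 0.0124]
eef_rot: [-3.142, -0.002, -0.349]
force: [0.5, -0.4, -0.8]
grip_width: 0.0393
grip_force: 40.0
```

Emit:
send_rows(motion=[[[0.15,0,0],[0,0,0],-1],[[0.15,0,0],[0,0,0],-1],[[0.15,0,0],[0,0,0],-1],[[0.15,0,0],[0,0,0],-1],[[0.15,0,0],[0,0,0],-1],[[0.15,0,0],[0,0,0],-1],[[0.15,0,0],[0,0,0],-1],[[0.15,0,0],[0,0,0],-1],[[0.15,0,0],[0,0,0],-1],[[0.1,0,0],[0,0,0],-1],[[0,0,0],[0,0,0],-1],[[0,0,0],[0,0,0],-1]])

```text
time_s: 27.0
ee_pos: [0.4167, 0.241, 0.0125]
eef_rot: [-3.141, -0.002, -0.349]
force: [0.5, 0.1, -1.3]
grip_width: 0.0393
grip_force: 40.0
```

```bash
python3 dk.py
```

```text
[0.41673353 0.24097865 0.01249041] [-3.14140601e+00 -1.94673034e-03 -3.49103820e-01] 2.369901698397994 [ 0.50588881  0.05642079 -1.33463372]
dock top 17111 c [481.5 217.3] wh [61.9 74.4] a 70.0 z [36.6 37.9 39.2]
0.105 dock y mid 0.30146480565725575 0.06079952517679814
dock x min/max [0.03260116 0.10575442]
sc y 0.251847144670022 -0.015422193363592593
nose 0.028979496794988582
```

Emit:
send_rows(motion=[[[0.05,0,0.015],[0,0,0],-1],[[0.05,0,0],[0,0,0],-1],[[0.05,0,0],[0,0,0],-1],[[0.05,0,0],[0,0,0],-1],[[0,0,0],[0,0,0],-1],[[0,0,0],[0,0,0],-1]])

```text
time_s: 27.65
ee_pos: [0.4224, 0.2389, 0.0121]
eef_rot: [-3.141, -0.002, -0.349]
force: [0.6, -0.6, -2.1]
grip_width: 0.0397
grip_force: 40.0
```

Emit:
send_rows(motion=[[[0.03,0,0],[0,0,0],-1],[[0.02,0,0],[0,0,0],-1],[[0,0,0],[0,0,0],-1]])

```text
time_s: 27.95
ee_pos: [0.4239, 0.2384, 0.0121]
eef_rot: [-3.141, -0.002, -0.349]
force: [-0.2, 0.2, -1.4]
grip_width: 0.0397
grip_force: 40.0
```

Emit:
send_rows(motion=[[[0.02,0,0],[0,0,0],-1],[[0.02,0,0],[0,0,0],-1],[[0,0,0],[0,0,0],-1]])

```text
time_s: 28.25
ee_pos: [0.425, 0.238, 0.0121]
eef_rot: [-3.141, -0.002, -0.349]
force: [-0.2, 0.5, -1.6]
grip_width: 0.04
grip_force: 40.0
```

Emit:
send_rows(motion=[[[0.02,0,0],[0,0,0],-1],[[0,0,0],[0,0,0],-1]])

```text
time_s: 28.45
ee_pos: [0.425, 0.2379, 0.0119]
eef_rot: [3.141, -0.001, -0.349]
force: [-3.7, 1.7, 0.7]
grip_width: 0.0394
grip_force: 40.0
```

Emit:
send_rows(motion=[[[0.02,0,0],[0,0,0],-1],[[0,0,0],[0,0,0],-1]])

```text
time_s: 28.65
ee_pos: [0.425, 0.2378, 0.0118]
eef_rot: [3.141, 0.0, -0.349]
force: [-8.5, 4.4, 1.3]
grip_width: 0.0394
grip_force: 40.0
```

The end stop is felt (9.5 N, after the expected 75 mm of travel). I'll let go and retreat upward.

Emit:
send_rows(motion=[[[0,0,0.015],[0,0,0],-1],[[0,0,0],[0,0,0],-1],[[0,0,0],[0,0,0],0.4],[[0,0,0],[0,0,0],0.4],[[0,0,0],[0,0,0],0.4],[[0,0,0],[0,0,0],0.4],[[0,0,-0.1],[0,0,0],0.4],[[0,0,-0.4],[0,0,0],0.4],[[0,0,-0.8],[0,0,0],0.4],[[0,0,-0.9],[0,0,0],0.4],[[0,0,-0.9],[0,0,0],0.4],[[0,0,-0.9],[0,0,0],0.4]])

```text
time_s: 29.85
ee_pos: [0.4258, 0.2376, 0.1338]
eef_rot: [-3.141, -0.003, -0.349]
force: [-0.2, 0.9, -0.7]
grip_width: 0.0657
grip_force: 0.0
```

Run:
```python
from m import *
o=get_obs(); print(o['ee_pos'],o['grip_width'],o['force'])
c=cam('wrist'); save(c,'w9'); np.savez('wrist.npz',**c)
a=-.349; R2=np.array([[np.cos(a),np.sin(a)],[-np.sin(a),np.cos(a)]]); w=cloud(c)
q=np.c_[(w.reshape(-1,3)[:,:2]-w.reshape(-1,3)[:,:2]*0-[.483,.2168])@R2.T,w.reshape(-1,3)[:,2]]
m=(q[:,0]>-.15)&(q[:,0]<-.045)&(abs(q[:,1])<.024)&(q[:,2]>.02)&(q[:,2]<.032); p=q[m]
print(len(p),'x from dock ctr',np.percentile(p[:,0],[.3,99.7]),'y',np.percentile(p[:,1],[.5,99.5]),'z',np.percentile(p[:,2],[2,50,98]), np.polyfit(p[:,0],p[:,2],1))
```

```text
[0.42579379 0.23761814 0.13379569] 0.06565311273859127 [-0.19426965  0.90918925 -0.70891661]
2867 x from dock ctr [-0.12981423 -0.04552948] y [-0.02045675  0.01903726] z [0.02379006 0.02602547 0.02756292] [-0.00219641  0.02576652]
```

View pics/w9.png

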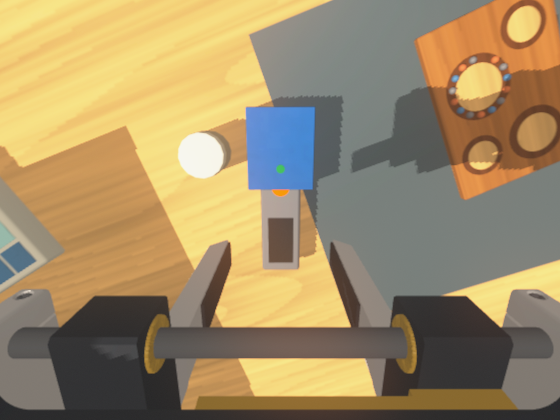

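The wrist view shows the scanner seated in the dock: tail at (281,268), button just under the housing edge at (281,192), seed tub untouched at (202,155). The tail lies 129.8 mm from the dock's centre against 129.5 mm expected when home, and it sits flat on the slot floor.

```bash
python3 -c "
from station import *
print(hand_in())"
```

```text
the job is handed in; nothing more can be done
None
```

I slid the jar clear of the teal label, held the scanner on the label for about 1.7 s, then seated it fully in the dock, let go and handed in at about 30 s; one wrist-joint reading briefly hit -2.555 rad against the listed -2.55 limit.

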